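# Stack a second board panel on spacer bars, home against the stop

### The arm

A 6-joint arm with a two-finger parallel gripper is mounted at the origin on a cart in front of the work surface, level with it; the furniture and walls round the work are solid. World frame = base frame: x ahead of the robot, y to its left, z up, the work surface at z = 0. Lengths are in m, angles in rad, forces in N, time in s.
With the tool pointing down it reaches from about 0.35 to 0.775 m from the base axis. Payload 7.3 kg.
Tool frame: the origin (TCP) lies at the very end of the fingers, on their centre line; the grasp point (between the pads) lies 19 mm behind it; z points along the fingers, y is the line along which they close (so a half turn about z gives the same grasp; the last joint's range is limited). The gripper opens to 92 mm and grips with 3 to 60 N. Pads are 19 mm wide; open, the fingers measure 130 mm over their backs; the gripper's body (75 mm by 190 mm) begins 47 mm behind the grasp point.
Start: joints at [1.107, 0.342, 1.524, -0, 1.275, -0.146], TCP at [0.164, 0.499, 0.227] pointing down, gripper open.
Joint ranges: [-2.53, 2.53], [-0.77, 2.02], [0.04, 2.7], [-1, 4.14], [0.28, 2.66], [-3.11, 3.11]. Speed limits (rad/s): [2.57, 2.57, 3.14, 3.14, 3.14, 3.14].

### API

Orientations are given as a unit quaternion [x, y, z, w].
In Python, from cell import robot, eyes, kin, eoat gives the robot as it stands (robot), with the cameras (eyes), the kinematics (kin) and the gripper (eoat). Calls block until the motion is done:
- robot.reach(position, orientation): joint-space move of the TCP to a pose.
- robot.servo_line(position, velocity=0.15, rotation=None): straight line of the TCP; rotation=None keeps the orientation; velocity is the mean speed in m/s.
- robot.move_j(angles): joint-space move.
- eoat.grip(opening, strength=None): opening from 0.0 (shut) to 1.0 (fully open); strength is the grip in N (None keeps the last); returns when the fingers have stopped.
- robot.sleep(seconds).
- kin.solve_ik(position, orientation): joint angles nearest the present ones, or None.
- robot.state(): the state.
- eyes.grab_frame(name): name is "side" or "top" or "wrist"; returns a dict with "frame" (384x512x3 uint8, red, green, blue), "camera_matrix" (3x3 intrinsics, pixels), "world_from_camera" (4x4, takes a point from camera to world coordinates). Camera axes: x right, y down, z forward; pixel columns grow to the right and rows downward; lengths in m; the calibration is good to about 2 mm. A picture is of the moment at which its call begins. There is no depth.
A pose or a line that the arm cannot do raises robot.PlanningError and nothing moves.
- robot.hand_in(): hands the job in; it is judged then, once.
The state is a dict: "t": time; "joint_pos": joint angles; "qvel": joint speeds; "tau": joint torques, N m; "eef_pos": TCP position; "tcp_rot": TCP orientation; "force": force on the tool from outside, world axes, zero at the start; "torque": the same for the moment, N m; "opening": opening from 0.0 (shut) to 1.0 (fully open); "grasp_force": force on a finger pad.
Only numpy, scipy, OpenCV 4.12 (cv2) and the standard library are available. Lean on these libraries where they do the work, as an engineer would, in place of code of your own. Each camera call takes 0.05 s, during which the arm holds its last target. There are 200 camera calls.

### The job

Lay the two orange spacer bars flat across the two white bands of the lower board panel, one on each band. Then take the second panel off its sloping stand and set it down level on the bars, board side up and square over the lower panel, feeling its end gently up against the steel stop so that it finally rests touching the stop. Do not drop the panel or ram the stop, and leave the other things on the table alone.

Things in the scene. Friction and masses are not known exactly. Their poses are not given: they have to be found in the camera images.
- stack_base: Fixed grey plate on the table with the lower panel on it (168 x 60 mm, long along x, upper face at z = 12 mm). Origin: on the table under the panel's centre; x points to the steel stop, z up. White bands 30 mm wide cross the panel at x = +50 and -50 mm; a bar belongs centred on each, its length along y. A small circuit board (x, y within 18 mm) stands 12 mm above the panel's middle.
- end_stop: Rigid upright steel stop, 50 mm wide (y), 10 mm thick, at the +x end of the stack base, axes as the base's; its contact face looks to -x. Origin: foot of that face, at its middle, 84 mm along x from the base's origin and 6 mm above the table; the stop's top is 42 mm above the table.
- slope_stand: Fixed black stand whose top slopes up at 32 degrees along its x (low end towards the stack base). The second panel lies on it against a lip, 9 mm high, at the low end. 36 mm wide (y), so 12 mm of the panel overhangs on each side. Origin: on the table under the middle of the slope, whose surface is 70 mm up there.
- top_panel: Loose panel, 168 (x) x 60 (y) x 6 (z) mm, 0.13 kg, green board on bare aluminium, small circuit board (x, y within 18 mm, 12 mm high) fixed on its middle. Origin: centre of its underside; z out of the board side. Starts on the slope, z leaning 32 degrees to the robot's right; grip its 60 mm width at the middle. Stacked: underside 28 mm above the table, origin 84 mm from the stop's face.
- bar_1_center (a point): Centre of a loose orange spacer bar, 16 (x) x 88 (y) x 16 (z) mm, about 0.04 kg, lying on the table; y is its length, any long side may lie up.
- bar_2_center (a point): Centre of the other orange spacer bar, the same as the first; either bar may go on either band.
- bar_1: The first spacer bar; origin at the centre of its underside, y along its length.
- bar_2: The second spacer bar; origin at the centre of its underside, y along its length.
- flux_pot: Bystander: red and white round pot, 43 mm across, 24 mm high.
- wick_reel: Bystander: flat blue reel, 45 mm across, 10 mm high.
- usb_stick: Bystander: blue memory stick, 18 x 52 x 9 mm.

How it is judged:
By the outcome, as a careful person would: the job done as asked, in the order asked, and still so for the second after the job is handed in, with the robot touching nothing.
It also fails if it takes over 72 s, if anything falls off the work surface, if the arm or the gripper's body presses on something with over 40 N, if the wrist force passes 120 N, or if a joint passes its speed limit or range.

## Working session

There is one attempt and no reset: what is moved stays moved. The work goes in short steps, each a Python script; the robot and the scene stay as the last script left them, time stands still between calls to the robot, and variables do not carry over. Pictures are saved under pics/ and viewed, at most 10 in all, crops included, and the job is handed in when it is done.

```bash
ls; mkdir -p pics
python3 - <<'E'
from cell import robot, eyes, kin, eoat
import cv2,numpy as np,pickle
d={}
for n in("top","side"):
    f=eyes.grab_frame(n);d[n]=f
    print(n,f["camera_matrix"].round(1).tolist(),f["world_from_camera"].round(3).tolist())
a=np.hstack([d["top"]["frame"],d["side"]["frame"]])
pickle.dump(d,open("f0.pkl","wb"))
for n in d: cv2.imwrite(f"pics/{n}0.png",cv2.resize(d[n]["frame"][:,:,::-1],(800,600)))
s=robot.state();print(s)
E
```

```text
cell.py
pics
top [[472.6, 0.0, 255.8], [0.0, 472.6, 194.7], [0.0, 0.0, 1.0]] [[-0.008, -0.987, 0.163, 0.366], [-1.0, 0.009, 0.006, -0.038], [-0.008, -0.163, -0.987, 1.315], [0.0, 0.0, 0.0, 1.0]]
side [[380.7, 0.0, 255.0], [0.0, 380.7, 194.3], [0.0, 0.0, 1.0]] [[0.499, -0.421, 0.758, -0.181], [-0.866, -0.268, 0.422, -0.439], [0.025, -0.867, -0.498, 0.579], [0.0, 0.0, 0.0, 1.0]]
{'t': 0.1, 'joint_pos': array([ 1.10701463e+00,  3.42662179e-01,  1.52488477e+00,  5.63197326e-06,
        1.27538672e+00, -1.46026186e-01]), 'qvel': array([-0.00093071, -0.00091084, -0.00234075,  0.00128878,  0.00039184,
       -0.00213936]), 'tau': array([ 3.33762211e-03, -4.32001483e+01, -2.44696981e+01,  7.21528823e-02,
        5.25229471e-02, -7.59131467e-05]), 'eef_pos': array([0.16386422, 0.49841224, 0.22612253]), 'tcp_rot': array([ 1.58210972e-01,  9.87405104e-01, -6.38769065e-04, -2.03855596e-04]), 'force': array([-0.31674503,  0.57531828,  0.24401895]), 'torque': array([-0.01483336,  0.02836401, -0.00271145]), 'grasp_force': 0.0, 'opening': 0.9982172698171214}
```

View pics/top0.png

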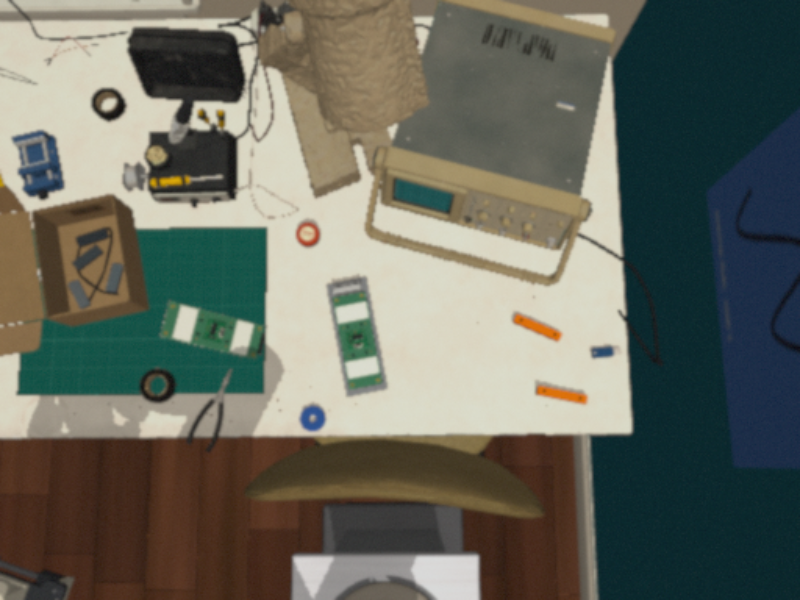

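View pics/side0.png

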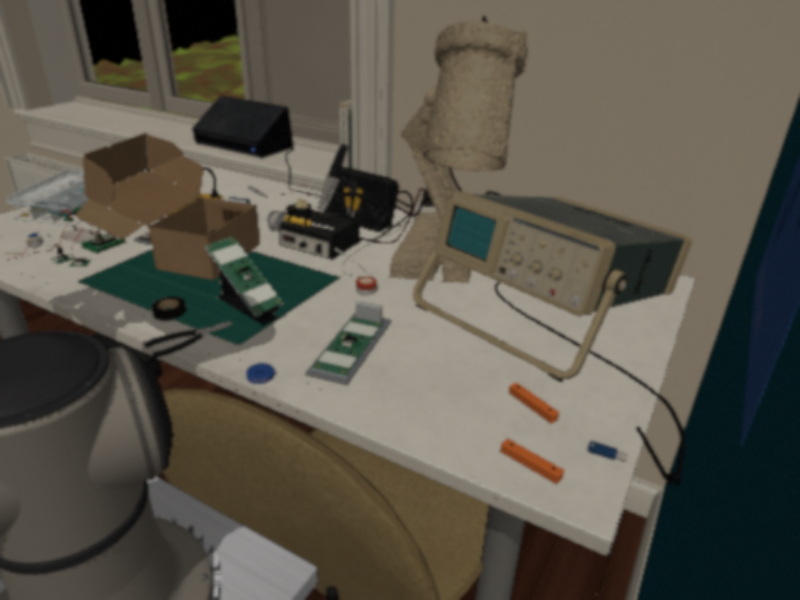

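The top view (800x600 px) shows:
- lower panel at about (357,335), with the stop at its upper end (345,288)
- tilted panel at about (212,330), low end to the right
- bars at (537,326) and (561,393)
- USB stick (604,352), flux pot (308,233), reel (313,417)

The side view shows the same things: bars at (533,402) and (532,460), tilted panel at (245,278).

```bash
cat > h.py <<'E'
import cv2,numpy as np
from scipy.spatial.transform import Rotation as R
def ray(f,uv):
    T=f["world_from_camera"];d=np.linalg.solve(f["camera_matrix"],[uv[0],uv[1],1.])
    d=T[:3,:3]@d;return T[:3,3],d/np.linalg.norm(d)
def onz(f,uv,z):
    o,d=ray(f,uv);return o+d*(z-o[2])/d[2]
def tri(f,a,g,b):
    o,d=ray(f,a);p,e=ray(g,b)
    s,t=np.linalg.lstsq(np.c_[d,-e],p-o,rcond=None)[0]
    x,y=o+s*d,p+t*e;return (x+y)/2,np.linalg.norm(x-y)
def blobs(m,amin,box=None):
    """contours of a mask, largest first: (area, centroid, contour)"""
    m=m.astype(np.uint8)*255
    if box: k=np.zeros_like(m);x0,y0,x1,y1=box;k[y0:y1,x0:x1]=1;m=m*k
    out=[]
    n,l,s,c=cv2.connectedComponentsWithStats(m)
    for i in range(1,n):
        if s[i,4]>=amin:
            cn=max(cv2.findContours((l==i).astype(np.uint8),cv2.RETR_EXTERNAL,cv2.CHAIN_APPROX_NONE)[0],key=len)
            out.append((s[i,4],c[i],cn))
    return sorted(out,key=lambda b:-b[0])
def hsv(f): return [c.astype(int) for c in cv2.split(cv2.cvtColor(f["frame"],cv2.COLOR_RGB2HSV))]
def orange(f): h,s,v=hsv(f);return (h>4)&(h<20)&(s>170)&(v>120)
def green(f): h,s,v=hsv(f);return (h>50)&(h<90)&(s>90)
def white(f): h,s,v=hsv(f);return (s<70)&(v>150)
def rect(f,cn,z):
    """min-area rectangle of a contour cast on plane z: centre, sizes, angle of long side"""
    P=np.array([onz(f,q[0],z)[:2] for q in cn])
    r=cv2.minAreaRect((P*1000).astype(np.float32));b=cv2.boxPoints(r)
    e=max((b[1]-b[0],b[2]-b[1]),key=np.linalg.norm)
    return np.array(r[0])/1000,sorted(r[1]),np.degrees(np.arctan2(e[1],e[0]))
def down(a):
    """tool down, tool y (closing line) at world angle a (rad), half turn chosen later"""
    y=np.array([np.cos(a),np.sin(a),0]);z=np.array([0,0,-1.]);return R.from_matrix(np.c_[np.cross(y,z),y,z]).as_quat()
E
python3 - <<'E'
import pickle;from h import *
d=pickle.load(open("f0.pkl","rb"));t,s=d["top"],d["side"]
for n,f in d.items():
    for a,c,cn in blobs(orange(f),25)[:4]: print(n,"or",a,c.round(1),rect(f,cn,.012), onz(f,c,.012).round(4))
    for a,c,cn in blobs(green(f),60)[:4]: print(n,"gr",a,c.round(1),rect(f,cn,.012))
    bx=(95,185,175,235) if n=="top" else (125,145,190,210)
    for a,c,cn in blobs(white(f),15,bx)[:4]: print(n,"wh",a,c.round(1),rect(f,cn,.012)[:2])
    bx=(200,170,255,255) if n=="top" else (195,190,255,245)
    for a,c,cn in blobs(white(f),15,bx)[:4]: print(n,"wl",a,c.round(1),rect(f,cn,.012)[:2])
E
```

```text
top or 156 [343.4 209.1] (array([ 0.53814258, -0.27316928]), [14.117831230163574, 84.16204833984375], np.float32(65.83231)) [ 0.5381 -0.2731  0.012 ]
top or 146 [358.9 252.1] (array([ 0.41903101, -0.31100067]), [12.358283042907715, 83.86803436279297], np.float32(78.17345)) [ 0.419  -0.3109  0.012 ]
top or 26 [198.6 153.1] (array([0.70343909, 0.13215762]), [17.07190704345703, 34.587615966796875], np.float32(-58.540012)) [0.7021 0.1313 0.012 ]
top gr 10225 [105.5 205.8] (array([0.57552307, 0.42699994]), [294.60601806640625, 428.5887756347656], np.float32(89.517784))
top gr 380 [228.1 217.2] (array([0.51843146, 0.04712019]), [54.85700607299805, 61.41335678100586], np.float32(10.910331))
top gr 289 [270.5 124.9] (array([ 0.78317999, -0.0723616 ]), [33.26004409790039, 104.85908508300781], np.float32(73.865616))
top gr 69 [100.6 246.2] (array([0.44167041, 0.39854202]), [21.981821060180664, 24.614784240722656], np.float32(-44.046093))
top wh 279 [118.3 206.8] (array([0.55029236, 0.35362134]), [35.25529861450195, 62.57120132446289])
top wh 237 [172.1 208.9] (array([0.54174341, 0.20363934]), 
[... 1436 characters left out ...]
 wh 125 [146.2 162.2] (array([0.67344104, 0.46871252]), [55.279876708984375, 69.65479278564453])
side wh 108 [166.9 187.2] (array([0.57603302, 0.28914218]), [47.00025939941406, 49.459014892578125])
side wh 101 [184.2 205.2] (array([0.52413422, 0.18829807]), [35.910160064697266, 60.634342193603516])
side wl 1719 [225.6 213.8] (array([0.54157886, 0.06088077]), [176.23382568359375, 269.282958984375])
side wl 90 [215.5 229.5] (array([0.46990076, 0.03706035]), [20.157791137695312, 48.97718048095703])
side wl 64 [230.2 210. ] (array([0.56840234, 0.0555294 ]), [18.608116149902344, 47.14820098876953])
side wl 30 [199.9 243.2] (array([0.40177365, 0.03277034]), [10.901222229003906, 34.71101760864258])
```

```bash
cat >> h.py <<'E'
def best(robot,p,qs):
    """the reachable one of some equivalent orientations with least turn of the last joint"""
    c=[(abs(j[5]),q) for q in qs for j in [kin.solve_ik(p,q)] if j is not None]
    return min(c,key=lambda k:k[0])[1]
def bestdown(robot,p,a): return best(robot,p,[down(a),down(a+np.pi)])
E
python3 - <<'E'
import pickle;from h import *
from cell import robot, eyes, kin, eoat
d=pickle.load(open("f0.pkl","rb"));t,s=d["top"],d["side"]
for a,b in(((118.3,206.8),(146.2,162.2)),((154.4,214.9),(166.9,187.2))): print(tri(t,a,s,b))
w={}
p=[.47,.17,.32];robot.reach(p,bestdown(robot,p,np.radians(10.6)));print(robot.state()["t"],robot.state()["eef_pos"])
w["a"]=eyes.grab_frame("wrist")
p=[.5381,-.2731,.15];robot.reach(p,bestdown(robot,p,np.radians(-25)));print(robot.state()["t"],robot.state()["eef_pos"],robot.state()["joint_pos"].round(2))
w["b"]=eyes.grab_frame("wrist")
pickle.dump(w,open("f1.pkl","wb"))
cv2.imwrite("pics/w1.png",np.vstack([w["a"]["frame"],w["b"]["frame"]])[:,:,::-1][::1])
for n,f in w.items():
    print(f["world_from_camera"].round(3).tolist())
    for a,c,cn in blobs(orange(f),200): print(n,a,c,rect(f,cn,.016))
im=np.hstack([w["a"]["frame"],w["b"]["frame"]]);cv2.imwrite("pics/w1.png",cv2.resize(im,(800,300),interpolation=cv2.INTER_AREA)[:,:,::-1])
E
```

```text
(array([0.53779621, 0.32665083, 0.10108059]), np.float64(0.0007834900059089005))
(array([0.52275705, 0.24263559, 0.05008407]), np.float64(0.0029671966791029293))
1.775 [0.46959755 0.17075447 0.31979621]
3.575 [ 0.53871993 -0.27211868  0.15063386] [-0.59  0.55  1.41  0.    1.18 -0.16]
[[0.982, 0.179, 0.053, 0.455], [0.187, -0.939, -0.288, 0.248], [-0.001, 0.292, -0.956, 0.478], [0.0, 0.0, 0.0, 1.0]]
[[0.908, -0.402, -0.123, 0.572], [-0.42, -0.868, -0.266, -0.201], [0.0, 0.293, -0.956, 0.309], [0.0, 0.0, 0.0, 1.0]]
b 950 [257.92315789 180.98      ] (array([ 0.53836096, -0.2726528 ]), [14.259727478027344, 86.04048919677734], np.float32(65.535805))
```

View pics/w1.png

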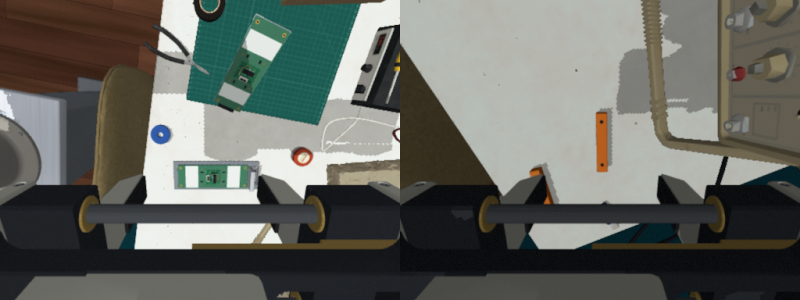

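The left half shows the base at (215,176) with the stop at its right end, and the tilted panel at (255,63). The right half shows bar 1 at (602,140), clear on all sides, and bar 2 at (541,187).

Run:
```python
import pickle;from h import *
from cell import robot, eyes, kin, eoat
w=pickle.load(open("f1.pkl","rb"));f=w["a"]
for a,c,cn in blobs(green(f),150,(205,195,345,250))[:2]: print("g",a,c,rect(f,cn,.012))
for a,c,cn in blobs(white(f),100,(225,203,325,243))[:4]: print("w",a,c,onz(f,c,.012),rect(f,cn,.012))
for a,c,cn in blobs(white(f),100,(285,15,380,165))[:5]: print("p",a,c)
q=bestdown(robot,[.5383,-.2729,.1],np.radians(-24.4))
eoat.grip(.5,15)
robot.reach([.5383,-.2729,.06],q);robot.servo_line([.5383,-.2729,.003],.12)
eoat.grip(0,15);s=robot.state();print(s["opening"]*92,s["grasp_force"],s["eef_pos"],s["force"])
robot.servo_line([.5383,-.2729,.12],.25);s=robot.state();print(s["opening"]*92,s["grasp_force"],s["t"])
```

```text
g 831 [271.94705174 225.01684717] (array([0.51868054, 0.04919435]), [57.055171966552734, 66.79568481445312], np.float32(10.784488))
g 211 [311.37440758 225.42180095] (array([0.59221552, 0.06221262]), [16.100481033325195, 55.16472244262695], np.float32(-78.81478))
w 1356 [272.91297935 227.95353982] [0.52182811 0.04412931 0.012     ] (array([0.5242334 , 0.05003587]), [69.29993438720703, 189.4224090576172], np.float32(10.793728))
w 300 [274.5 204. ] [0.51500349 0.0914695  0.012     ] (array([0.51501654, 0.09147014]), [3.8805670738220215, 181.361328125], np.float32(10.782757))
p 1677 [325.23971377 155.10793083]
p 1204 [334.63870432  57.22009967]
p 558 [300.10035842 119.99283154]
16.080832398733172 14.996653944253922 [ 0.53839568 -0.27295916  0.00326086] [-0.70295931  0.38247959  2.5841811 ]
15.955614776230357 14.996277987957 6.7917
```

Run:
```python
import pickle;from h import *
from cell import robot, eyes, kin, eoat
p=[.5187,.048,.18];q=bestdown(robot,p,np.radians(10.7));robot.reach(p,q);robot.sleep(.15)
f=eyes.grab_frame("wrist");pickle.dump(f,open("f2.pkl","wb"));s=robot.state();print(s["t"],s["eef_pos"])
for a,c,cn in blobs(green(f),150)[:5]: print("g",a,c,rect(f,cn,.012))
for a,c,cn in blobs(white(f),100)[:6]: print("w",a,c,onz(f,c,.012),rect(f,cn,.012))
cv2.imwrite("pics/w2.png",f["frame"][:,:,::-1])
```

```text
8.2333 [0.51889375 0.04696998 0.17962863]
g 10974 [377.99808639  23.08720612] (array([0.58079749, 0.21730383]), [62.507568359375, 300.1944274902344], np.float32(10.627258))
g 1632 [258.56740196 169.75919118] (array([0.51905243, 0.04816186]), [57.1342658996582, 71.21731567382812], np.float32(10.664577))
g 589 [198.82682513 173.57894737] (array([0.45713654, 0.03649657]), [40.303592681884766, 57.14564895629883], np.float32(-79.33543))
g 578 [318.32352941 174.42387543] (array([0.59206134, 0.06192743]), [17.043880462646484, 57.21315002441406], np.float32(-78.95258))
w 62280 [310.04812139 122.89065511] [0.56671607 0.12086874 0.012     ] (array([0.57232947, 0.10184755]), [303.00738525390625, 511.2865295410156], np.float32(13.192889))
w 2032 [416.61466535 300.53297244] [ 0.77677626 -0.09161396  0.012     ] (array([ 0.77970856, -0.09420982]), [55.109920501708984, 99.31195831298828], np.float32(10.70942))
w 1555 [417.68938907 248.1562701 ] [ 0.74843675 -0.01137119  0.012     ] (array([ 0.75565582, -0.00341544]), [49.09843444824219, 107.28897094726562], np.float32(10.699554))
w 1147 [217.88142982 174.84917175] [0.46959834 0.03912384 0.012     ] (array([0.46972461, 0.03825569]), [31.538400650024414, 56.024322509765625], np.float32(-79.14463))
w 1050 [298.26571429 175.44571429] [0.56754815 0.05680969 0.012     ] (array([0.56750946, 0.05606723]), [30.056819915771484, 54.69808578491211], np.float32(-79.32182))
w 429 [258.02564103 303.64801865] [ 0.55373186 -0.13928323  0.012     ] (array([ 0.5520965, -0.1309364]), [42.697242736816406, 64.10652160644531], np.float32(10.7195425))
```

View pics/w2.png

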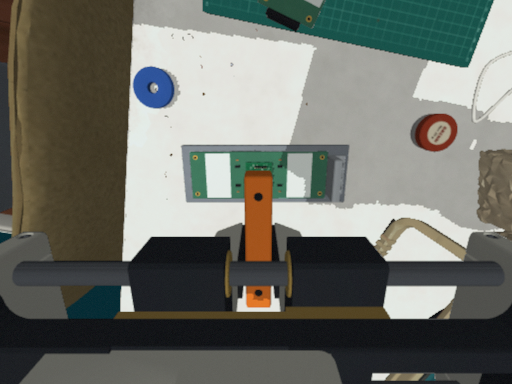

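The picture shows the bar held firmly at (258,240), the base at (265,175) with bands at (217,175) and (298,175), and the stop at (338,175).

```bash
cat >> h.py <<'E'
C=np.array([.5186,.0472]);YAW=np.radians(10.65);UX=np.array([np.cos(YAW),np.sin(YAW)])
def place(robot,k,z):
    p=C+k*UX;q=bestdown(robot,[*p,.1],YAW)
    robot.reach([*p,z+.045],q);robot.servo_line([*p,z+.004],.12);robot.servo_line([*p,z],.03);robot.sleep(.15)
    s=robot.state();print("place",s["eef_pos"],p,s["force"],s["t"])
    eoat.grip(.24,15);robot.servo_line([*p,z+.05],.15);robot.servo_line([*p,z+.1],.3)
E
python3 - <<'E'
from h import *
from cell import robot, eyes, kin, eoat
place(robot,.05,.015)
p=[.419,-.311,.14];robot.reach(p,bestdown(robot,p,np.radians(-12)));eoat.grip(.5,15)
f=eyes.grab_frame("wrist")
for a,c,cn in blobs(orange(f),200)[:3]: print(a,c,rect(f,cn,.016))
print(robot.state()["t"])
E
```

```text
place [0.56790328 0.05645745 0.01525432] [0.56773872 0.05644045] [-0.31786654  0.02609732  1.93734393] 9.7417
1017 [258.27138643 182.31760079] (array([ 0.41983255, -0.31015744]), [14.099298477172852, 85.37355041503906], np.float32(77.70001))
13.0583
```

Run:
```python
from h import *
from cell import robot, eyes, kin, eoat
import pickle
p=[.4195,-.3105];q=bestdown(robot,[*p,.1],np.radians(-12.2))
robot.servo_line([*p,.05],.2,q);robot.servo_line([*p,.003],.12)
eoat.grip(0,15);s=robot.state();print(s["opening"]*92,s["grasp_force"],s["eef_pos"])
robot.servo_line([*p,.12],.3)
place(robot,-.05,.015)
p=[*(C),.18];robot.reach(p,bestdown(robot,p,YAW));robot.sleep(.1)
f=eyes.grab_frame("wrist");pickle.dump(f,open("f3.pkl","wb"))
for a,c,cn in blobs(orange(f),200)[:4]:
    r=rect(f,cn,.028);print(a,c,r,"base xy",(r[0]-C)@UX,(r[0]-C)@[-UX[1],UX[0]])
print(robot.state()["t"])
cv2.imwrite("pics/w3.png",f["frame"][:,:,::-1])
```

```text
16.023024746562943 14.994679391384125 [ 0.41965876 -0.31062108  0.00328561]
place [0.46957062 0.03801141 0.01525278] [0.46946128 0.03795955] [-0.21883009  0.13858807  1.5916854 ] 17.5917
912 [218.20614035 178.05482456] (array([0.47008292, 0.03819391]), [15.32092571258545, 86.08025360107422], np.float32(-79.10975)) base xy -0.049345756650047416 0.00011544366128558907
906 [302.25386313 178.45364238] (array([0.56674219, 0.05663552]), [15.760818481445312, 85.91596984863281], np.float32(-79.226875)) base xy 0.04905668209758344 0.0003758805196576574
19.3417
```

View pics/w3.png

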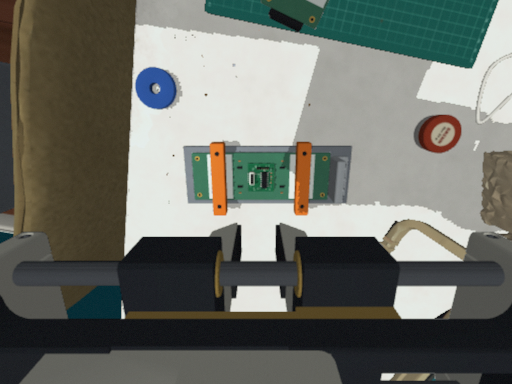

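Both bars lie on their bands, within 1 mm, at (218,178) and (302,178). Next, the panel.

```bash
cat >> h.py <<'E'
def panelR(yaw,t=np.radians(32)):
    """panel axes on the slope: x up the slope at azimuth yaw"""
    x=np.array([np.cos(t)*np.cos(yaw),np.cos(t)*np.sin(yaw),np.sin(t)]);y=np.array([-np.sin(yaw),np.cos(yaw),0])
    return np.c_[x,y,np.cross(x,y)]
def toolq(M):
    """tool quaternions for gripping a panel with axes M across its y"""
    return [R.from_matrix(np.c_[np.cross(s*M[:,1],-M[:,2]),s*M[:,1],-M[:,2]]).as_quat() for s in(1,-1)]
E
python3 - <<'E'
from h import *
from cell import robot, eyes, kin, eoat
import pickle
t=pickle.load(open("f0.pkl","rb"))["top"]
M=panelR(np.radians(79));P=np.array([.530,.2846,.0756])
for q in toolq(M):
    for h in(.13,-.01): j=kin.solve_ik(P+h*M[:,2],q);print(None if j is None else j.round(2))
p=P+.11*M[:,2];eoat.grip(1.);robot.reach(p,best(robot,p,toolq(M)));robot.sleep(.15)
f=eyes.grab_frame("wrist");pickle.dump(f,open("f4.pkl","wb"));print(robot.state()["t"],robot.state()["eef_pos"],p)
for a,c,cn in blobs(white(f),200)[:6]: print("w",a,c,cv2.minAreaRect(cn))
cv2.imwrite("pics/w4.png",f["frame"][:,:,::-1])
E
```

```text
[-0.05  0.37  1.75  0.66  1.04  2.93]
[0.1  0.59 1.79 0.82 0.77 2.82]
[-0.05  0.37  1.75  0.66  1.04 -0.21]
[ 0.1   0.59  1.79  0.82  0.77 -0.32]
21.45 [0.51931795 0.22696253 0.169221  ] [0.51887753 0.22737985 0.16888529]
w 14044 [439.90821703 133.96076616] ((439.1506652832031, 121.56849670410156), (244.01788330078125, 140.38522338867188), 87.87889862060547)
w 11286 [138.19821017 117.00549353] ((151.26669311523438, 124.34468841552734), (253.95127868652344, 75.6120834350586), 86.34777069091797)
w 5468 [250.11046086 300.92885881] ((255.5, 302.0), (32.0, 207.0), 90.0)
w 1884 [256.41772824 138.4888535 ] ((256.288330078125, 134.17776489257812), (59.59202575683594, 40.91465759277344), 1.3971810340881348)
w 1268 [254.98343849 231.45189274] ((255.14205932617188, 231.52294921875), (51.14596176147461, 24.80561065673828), 2.0454084873199463)
w 367 [309.4386921  256.52588556] ((301.5, 254.5), (11.0, 59.0), 90.0)
```

View pics/w4.png

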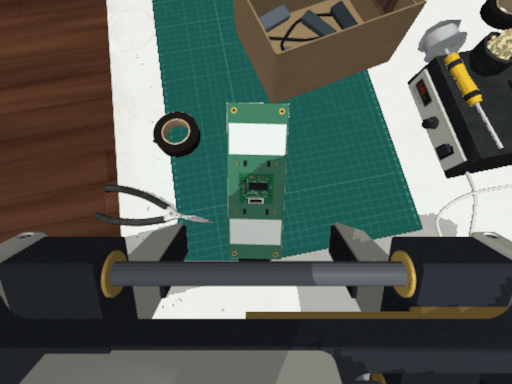

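The panel is unobstructed: bands at (256,139) and (255,231), circuit board at (257,187), fingers straddling it. Its axis tilts about 1–2° from the camera's vertical.

Run:
```python
from h import *
import pickle
d=pickle.load(open("f0.pkl","rb"));t,s=d["top"],d["side"];f=pickle.load(open("f4.pkl","rb"))
H=(256.4,138.5);L=(255,231.5)
h,e=tri(t,(118.3,206.8),f,H);l,e2=tri(t,(154.4,214.9),f,L)
h2,e3=tri(s,(146.2,162.2),f,H);l2,e4=tri(s,(166.9,187.2),f,L)
for a,b in((h,l),(h2,l2)):
    v=a-b;print(a.round(4),b.round(4),"mid",((a+b)/2).round(4),"len",np.linalg.norm(v).round(4),"slope",np.degrees(np.arcsin(v[2]/np.linalg.norm(v))).round(1),"yaw",np.degrees(np.arctan2(v[1],v[0])).round(1))
print(e,e2,e3,e4)
# wrist alone: plane of 32 deg slope, sides of the green/white outline via cast edges
for yaw in np.radians([77,79]):
    M=panelR(yaw);P=np.array([.5305,.2846,.0756]);out=[]
    for uv in((227,104),(289,104),(230,250),(281,250),H,L):
        o,r=ray(f,uv);X=o+r*(M[:,2]@(P-o))/(M[:,2]@r);out.append((M.T@(X-P)*1000).round(1))
    print(np.degrees(yaw),out)
```

```text
[0.5365 0.3246 0.1091] [0.5203 0.2431 0.0565] mid [0.5284 0.2839 0.0828] len 0.0983 slope 32.4 yaw 78.7
[0.538  0.3277 0.101 ] [0.5213 0.2427 0.0507] mid [0.5296 0.2852 0.0759] len 0.1001 slope 30.1 yaw 78.9
0.0003159301157074643 0.0021751386951497182 0.0020211172739268706 0.005101637913679513
77.0 [array([82.6, 32. ,  0. ]), array([ 84.5, -26.7,  -0. ]), array([-72.5,  28.9,  -0. ]), array([-70.1, -27.9,   0. ]), array([51.3,  3.1, -0. ]), array([-48.7,   1.7,  -0. ])]
79.0 [array([83.5, 29.4,  0. ]), array([ 83.7, -29.3,   0. ]), array([-71.3,  31. ,   0. ]), array([-71.2, -25.9,  -0. ]), array([51.4,  1.6,  0. ]), array([-48.6,   3.1,   0. ])]
```

Run:
```python
from h import *
from cell import robot, eyes, kin, eoat
M=panelR(np.radians(77.8));n=M[:,2];P=np.array([.5284,.2862,.0763]);q=toolq(M)[1]
T=P-.0185*n
robot.servo_line(T+.05*n,.15,q);robot.servo_line(T,.08);robot.sleep(.1)
s=robot.state();print(s["eef_pos"],T,s["force"],s["torque"])
eoat.grip(.3,30);s=robot.state();print(s["opening"]*92,s["grasp_force"],s["force"],s["t"])
robot.servo_line(T+.03*n,.06);robot.servo_line(T+.03*n+[0,0,.1],.2)
s=robot.state();print(s["opening"]*92,s["grasp_force"],s["force"],s["t"])
L=np.c_[np.r_[UX,0],[-UX[1],UX[0],0],[0,0,1.]]
p=np.r_[C-.008*UX,.09];robot.reach(p,toolq(L)[1]);robot.sleep(.3)
s=robot.state();print(s["eef_pos"],s["joint_pos"].round(2),s["force"],s["t"])
f=eyes.grab_frame("wrist");cv2.imwrite("pics/w5.png",f["frame"][:,:,::-1])
f=eyes.grab_frame("side");cv2.imwrite("pics/s5.png",cv2.resize(f["frame"][160:310,110:310,::-1],(800,600)))
```

```text
[0.53075429 0.29568433 0.06101825] [0.53047172 0.2957821  0.06061111] [ 0.35219094  0.36693938 -0.31796853] [-0.38231151  0.11681902 -0.03540619]
59.506736982005265 29.999943673610687 [-0.13758781 -1.12509993  1.63993653] 23.6167
59.68467988922317 29.99969244003296 [-0.01796636 -0.10355828 -2.2716522 ] 24.9167
[0.51077106 0.0459399  0.09009288] [-0.06  0.47  1.74  0.    0.93  1.32] [-0.25306498 -1.07307319 -2.42896606] 26.4833
```

View pics/s5.png

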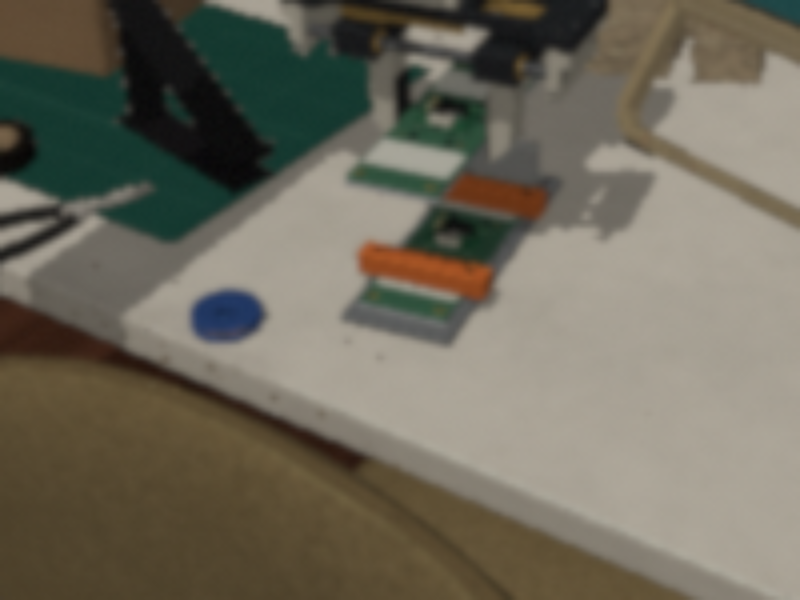

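View pics/w5.png

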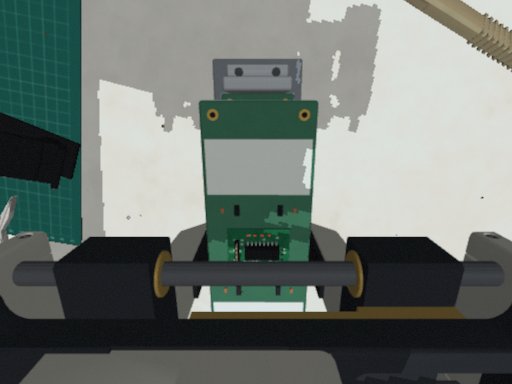

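The side view shows the panel held above the bars, both bars undisturbed. The wrist view shows the panel square to the base, its end at row 100 short of the stop at row 85.

Run:
```python
from h import *
from cell import robot, eyes, kin, eoat
def P(k,z): return np.r_[C+k*UX,z]
robot.servo_line(P(-.008,.025),.12);robot.servo_line(P(-.008,.0175),.03);robot.sleep(.3)
u=np.r_[UX,0]
def F(): 
    r=[]
    for _ in range(3): r.append(robot.state()["force"]);robot.sleep(.02)
    return np.mean(r,0)
f0=F();print("base",f0,robot.state()["t"])
k=-.008
while k<.006:
    k+=.0004;robot.servo_line(P(k,.0175),.008)
    f=F()-f0
    if f@u<-2: break
print(k,f,f@u,robot.state()["eef_pos"],(robot.state()["eef_pos"][:2]-C)@UX,robot.state()["t"])
z=.0175;
while z>.0135:
    z-=.0004;robot.servo_line(P(k,z),.01);g=F()-f0
    if g[2]>2: break
print(z,g,g@u,robot.state()["eef_pos"],robot.state()["t"],robot.state()["torque"])
```

```text
base [ 0.13396666 -0.10250313 -1.93249034] 28.025
0.0012000000000000025 [-3.47086868 -1.43285874  0.61219654] -3.67588631891939 [0.51918002 0.04733065 0.0173024 ] 0.0005941734612297815 34.925
0.0171 [-5.0986184  -1.82006283  2.45135669] -5.347155970112401 [0.51917544 0.04736661 0.01702326] 35.225 [-0.29733335  0.93756395  0.10860288]
```

Run:
```python
from h import *
from cell import robot, eyes, kin, eoat
def P(k,z): return np.r_[C+k*UX,z]
f0=np.array([.134,-.103,-1.93]);u=np.r_[UX,0]
def F(): 
    r=[]
    for _ in range(3): r.append(robot.state()["force"]);robot.sleep(.02)
    return np.mean(r,0)-f0
k,z=.0009,.0171
robot.servo_line(P(k,z),.01);print(F()@u,F())
while z>.0138:
    z-=.0004;robot.servo_line(P(k,z),.01);g=F();s=robot.state()
    print(round(z,4),s["eef_pos"][2].round(4),g.round(1),(g@u).round(1),s["torque"].round(2))
    if g[2]>3: break
print(s["t"])
```

```text
-4.630161393976993 [-5.13127696 -0.91369685  2.16371742]
0.0167 0.0169 [-5.5 -1.2  5.5] -5.6 [-0.19  1.09  0.02]
35.875
```

Run:
```python
from h import *
from cell import robot, eyes, kin, eoat
def P(k,z): return np.r_[C+k*UX,z]
f0=np.array([.134,-.103,-1.93]);u=np.r_[UX,0]
def F(): 
    r=[]
    for _ in range(3): r.append(robot.state()["force"]);robot.sleep(.02)
    return np.mean(r,0)-f0
def show(k,z):
    robot.servo_line(P(k,z),.01);robot.sleep(.1);g=F();s=robot.state()
    print(k,z,((s["eef_pos"][:2]-C)@UX).round(5),s["eef_pos"][2].round(4),g.round(1),(g@u).round(1),s["torque"].round(2),s["t"])
show(.0005,.0167);show(.0001,.0167);show(.0001,.0171);show(.0001,.0167)
f=eyes.grab_frame("wrist");cv2.imwrite("pics/w6.png",f["frame"][:,:,::-1])
f=eyes.grab_frame("side");cv2.imwrite("pics/s6.png",cv2.resize(f["frame"][190:250,190:270,::-1],(800,600),interpolation=cv2.INTER_CUBIC))
```

```text
0.0005 0.0167 0.00063 0.0169 [-5.5 -0.2  6.5] -5.4 [0.01 1.02 0.14] 36.275
0.0001 0.0167 0.00063 0.0169 [-3.   1.6  6.7] -2.6 [0.29 0.63 0.11] 36.675
0.0001 0.0171 0.00047 0.017 [0.3 0.8 1.3] 0.5 [-0.04  0.12 -0.04] 37.075
0.0001 0.0167 0.00045 0.0169 [ 0.2 -0.1  5.2] 0.2 [-0.    0.1  -0.05] 37.475
```

View pics/s6.png

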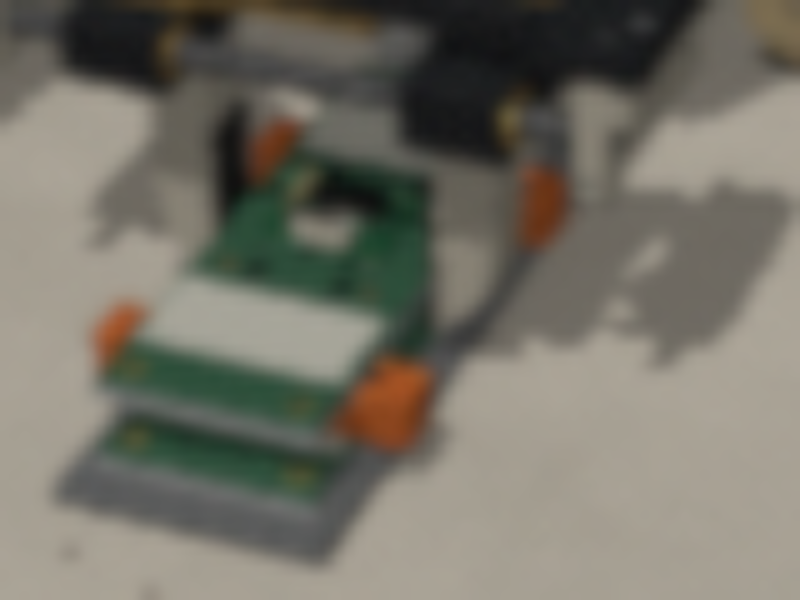

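The panel sits level across both bars, with the bars sticking out on each side at (120,335), (390,405), (275,150) and (545,210). With no push, it bears evenly on them. I'll touch the stop again lightly and release.

Run:
```python
from h import *
from cell import robot, eyes, kin, eoat
def P(k,z): return np.r_[C+k*UX,z]
f0=np.array([.134,-.103,-1.93]);u=np.r_[UX,0]
def F(): 
    r=[]
    for _ in range(4): r.append(robot.state()["force"]);robot.sleep(.03)
    return np.mean(r,0)-f0
def show(k,z):
    robot.servo_line(P(k,z),.01);g=F();s=robot.state()
    print(round(k,5),z,((s["eef_pos"][:2]-C)@UX).round(5),s["eef_pos"][2].round(4),g.round(1),(g@u).round(1),s["torque"].round(2),s["t"]);return g
k=.0001;show(k,.0171)
while k<.0025:
    k+=.0002;g=show(k,.0171)
    if g@u<-2.5: break
g=show(k,.0169)
eoat.grip(.74,30);s=robot.state();print(s["force"],s["t"],s["opening"])
p=s["eef_pos"];robot.servo_line([p[0],p[1],.06],.08);robot.servo_line([p[0],p[1],.15],.25)
robot.reach([*(C-.03*UX),.22],toolq(np.c_[np.r_[UX,0],[-UX[1],UX[0],0],[0,0,1.]])[1]);robot.sleep(.2)
import pickle
f=eyes.grab_frame("wrist");pickle.dump(f,open("f7.pkl","wb"));print(robot.state()["t"])
for a,c,cn in blobs(white(f),150)[:8]:
    r=rect(f,cn,.034);print(a,c,r,(r[0]-C)@UX,(r[0]-C)@[-UX[1],UX[0]])
for a,c,cn in blobs(orange(f),20)[:5]: print("or",a,c,(onz(f,c,.028)[:2]-C)@UX)
cv2.imwrite("pics/w7.png",cv2.resize(f["frame"][0:260,120:440,::-1],(800,600),interpolation=cv2.INTER_CUBIC)) if 0 else cv2.imwrite("pics/w7.png",cv2.resize(f["frame"][:240,96:416,::-1],(800,600),interpolation=cv2.INTER_CUBIC))
```

```text
0.0001 0.0171 -5e-05 0.017 [ 0.5 -0.5  3.3] 0.4 [-0.1   0.14 -0.02] 37.9583
0.0003 0.0171 4e-05 0.017 [-1.2 -0.7  3. ] -1.3 [-0.17  0.33  0.04] 38.3417
0.0005 0.0171 0.00042 0.017 [-1.2 -0.4  2.2] -1.3 [-0.06  0.26  0.03] 38.725
0.0007 0.0171 0.00056 0.017 [-0.9  0.2  1.3] -0.9 [0.04 0.37 0.01] 39.1083
0.0009 0.0171 0.0006 0.017 [-2.4 -0.3  1.2] -2.4 [-0.07  0.59  0.09] 39.4917
0.0011 0.0171 0.00062 0.017 [-4.3 -0.5  2.4] -4.4 [-0.13  0.92  0.03] 39.875
0.0011 0.0169 0.00062 0.017 [-5.6 -0.4  4. ] -5.6 [-0.05  1.14  0.01] 40.2583
[-0.57842198 -0.20338638 -0.74582773] 40.675 0.7429893765280267
42.5333
68773 [313.06671223 134.16215666] (array([ 0.53065674, -0.02740564]), [318.31390380859375, 595.8733520507812], np.float32(-89.90091)) -0.0019387433417379126 -0.0755487106414791
7454 [459.4978535   31.36557553] (array([ 0.70386023, -0.14155533]), [75.41527557373047, 215.81951904296875], np.float32(74.13838)) 0.14718532604697318 -0.21974168110689948
3025 [ 37.32595041 193.93652893] (array([0.41371686, 0.32064807]), [84.6275634765625, 109.64702606201172], np.float32(-89.89669)) -0.052540792772622025 0.2881211312645619
1159 [259.42364107 107.24158758] (array([0.56847717, 0.055431  ]), [29.971826553344727, 55.43278884887695], np.float32(-79.27987)) 0.05053917353824912 -0.0011285406146068168
994 [258.15392354 186.95070423] (array([0.46950507, 0.03721586]), [30.218400955200195, 57.112403869628906], np.float32(-79.268456)) -0.050094405737701055 -0.0007389671399426419
161 [268.42857143  71.45341615] (array([0.60940344, 0.05234291]), [7.499270915985107, 23.384578704833984], np.float32(-79.28249)) 0.09018975864419987 -0.01172698069349835
or 108 [288.55555556 107.38888889] 0.05035865206166527
or 106 [227.81132075 107.70754717] 0.049890790412101996
or 91 [286.23076923 185.04395604] -0.0488626609817144
or 89 [230.58426966 185.08988764] -0.04903447843222303
```

View pics/w7.png

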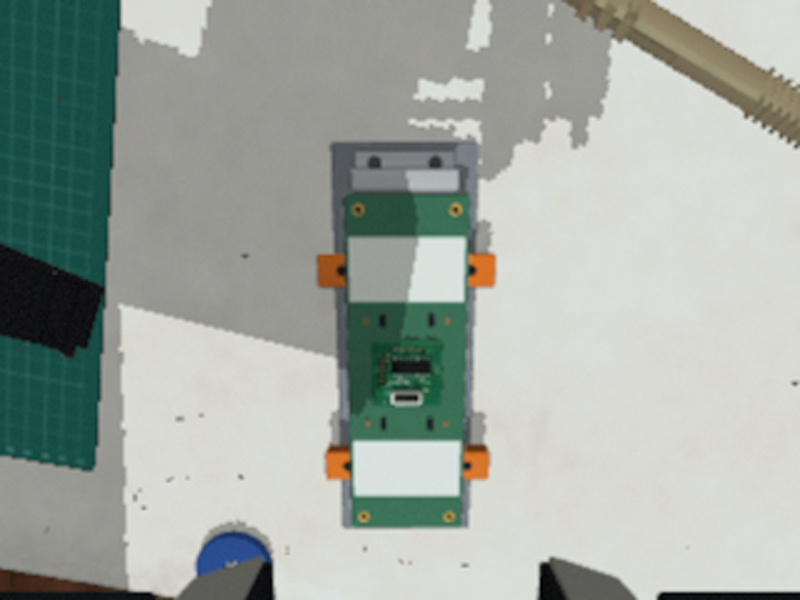

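The panel lies square on both bars, with band centres at ±50 mm within 0.6 mm and its end flush against the stop at (405,193). The pot and reel weren't touched. Handing in.

```bash
python3 -c "
from cell import robot, eyes, kin, eoat
print(robot.hand_in())"
```

```text
the job is handed in; nothing more can be done
None
```

I handed the job in at about 43 s. Both bars are on their bands, and the second panel lies level and square on them. I felt it up against the stop at about 5 N and released it there. The last picture shows its end flush, but I did not feel for the contact again after letting go.

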